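# Reload the vial-basket washer

## Task

The wash in the washer tub is over: pull the tub all the way out, lift out the orange-gripped basket and stand it upright on the grey draining mat, and hang every blue-gripped basket inside the tub, upright, its bent lip hooked over the rim. When all of them hang there, push the tub fully home under the hood and then press the green start button right down. Leave everything else on the bench where it is.

Things in the scene. Friction and masses are not known exactly. Their poses are not given: they have to be found in the camera images.
- bay: fixed basket washer: a white hood 250 (x) x 252 (y) mm with a clear roof whose top is 184 mm above the bench, open on its -y side (mouth at y = -120, roof underside 178 mm). Origin: on the bench, under the centre of the hood; z up. The tub slides out of it along the washer's -y axis.
- tub (a joint): how far the steel tub is drawn out of the washer, m: 0 = fully home under the hood, 0.23 = fully out against its stop; moves along the washer's -y axis, needs about 2 to 4 N, stays where it is left
- tub_mouth (a point): centre of the tub's open top, at rim height (117 mm above the bench); axes parallel to the washer's. The tub is open inside 160 (x) x 190 (y) mm, its walls are 6 mm thick and 105 mm high, and its floor lies 99 mm below the rim, so a basket hooked over the rim hangs with its underside about 80 mm below the rim, clear of the floor, and leans back a little (up to 7 degrees).
- tub_handle (a point): point inside the tub's black handle, on its mid-plane 12 mm below its top edge: an upright plate 12 mm thick (y of the washer), 50 mm wide (x), its top 165 mm above the bench, about 75 mm outside the tub's -y end wall; free down to 101 mm above the bench. Moves with the tub.
- start_top (a point): centre of the top of the green start button (32 mm across) on the dark front band of the washer's roof; it is pressed straight down
- start (a joint): travel of the start button, m: 0 = up, 0.006 = fully down (about 5 N); springs back
- mat: grey ribbed draining mat 150 (x) x 130 (y) x 6 mm, fixed to the bench. Origin: centre of its underside.
- done: White hook-on vial basket, orange grip fin and vial caps, 0.2 kg, weighted base. Origin: centre of underside, z up. Basket 58 (x) x 52 (y) x 45 mm high. Back plate on its -x side, outer face at x = -29, up to z = 84. Above it the grip fin: 10 mm thick in x (centred at x = -27), 40 wide in y, z = 84 to 126. Hangs in the tub at the start, on the rim on the washer's +x side.
- done_lip (a point): Middle of the lower end of the orange basket's bent lip, at x = -46, y = 0, z = 62 mm in the basket. The lip (50 mm wide) runs from the back plate's top to -x, flat underside at z = 80, and turns down at its end: inner face x = -44, outer face x = -48. The slot that goes over a rim is thus 15 mm wide, x = -44 to -29, open downward.
- basket1: White hook-on vial basket, blue grip fin and vial caps, 0.2 kg, weighted base. Origin: centre of underside, z up. Basket 58 (x) x 52 (y) x 45 mm high. Back plate on its -x side, outer face at x = -29, up to z = 84. Above it the grip fin: 10 mm thick in x (centred at x = -27), 40 wide in y, z = 84 to 126. Stands on the bench; two to four blue ones are present.
- basket1_lip (a point): Middle of the lower end of basket1's bent lip, at x = -46, y = 0, z = 62 mm in the basket. The lip (50 mm wide) runs from the back plate's top to -x, flat underside at z = 80, and turns down at its end: inner face x = -44, outer face x = -48. The slot that goes over a rim is thus 15 mm wide, x = -44 to -29, open downward.
- basket2: White hook-on vial basket, blue grip fin and vial caps, 0.2 kg, weighted base. Origin: centre of underside, z up. Basket 58 (x) x 52 (y) x 45 mm high. Back plate on its -x side, outer face at x = -29, up to z = 84. Above it the grip fin: 10 mm thick in x (centred at x = -27), 40 wide in y, z = 84 to 126. Stands on the bench; two to four blue ones are present.
- basket2_lip (a point): Middle of the lower end of basket2's bent lip, at x = -46, y = 0, z = 62 mm in the basket. The lip (50 mm wide) runs from the back plate's top to -x, flat underside at z = 80, and turns down at its end: inner face x = -44, outer face x = -48. The slot that goes over a rim is thus 15 mm wide, x = -44 to -29, open downward.
- basket3: White hook-on vial basket, blue grip fin and vial caps, 0.2 kg, weighted base. Origin: centre of underside, z up. Basket 58 (x) x 52 (y) x 45 mm high. Back plate on its -x side, outer face at x = -29, up to z = 84. Above it the grip fin: 10 mm thick in x (centred at x = -27), 40 wide in y, z = 84 to 126. Stands on the bench; two to four blue ones are present.
- basket3_lip (a point): Middle of the lower end of basket3's bent lip, at x = -46, y = 0, z = 62 mm in the basket. The lip (50 mm wide) runs from the back plate's top to -x, flat underside at z = 80, and turns down at its end: inner face x = -44, outer face x = -48. The slot that goes over a rim is thus 15 mm wide, x = -44 to -29, open downward.
- basket4: White hook-on vial basket, blue grip fin and vial caps, 0.2 kg, weighted base. Origin: centre of underside, z up. Basket 58 (x) x 52 (y) x 45 mm high. Back plate on its -x side, outer face at x = -29, up to z = 84. Above it the grip fin: 10 mm thick in x (centred at x = -27), 40 wide in y, z = 84 to 126. Stands on the bench; two to four blue ones are present.
- basket4_lip (a point): Middle of the lower end of basket4's bent lip, at x = -46, y = 0, z = 62 mm in the basket. The lip (50 mm wide) runs from the back plate's top to -x, flat underside at z = 80, and turns down at its end: inner face x = -44, outer face x = -48. The slot that goes over a rim is thus 15 mm wide, x = -44 to -29, open downward.
- amber: bystander, leave it alone: amber reagent bottle with blue cap, 60 mm across, 130 high
- reagent: bystander, leave it alone: clear bottle with blue cap, 80 mm across, 160 high
- beaker: bystander, leave it alone: clear beaker, 70 mm across, 80 high
- jar: bystander, leave it alone: small amber jar with white lid, 60 mm across, 70 high
- wrench: bystander, leave it alone: steel wrench, 160 mm long, lying flat
- cartons: bystander, leave it alone: red plastic box 70 x 120 x 50 mm
- mouse: bystander, leave it alone: black computer mouse 100 x 60 x 30 mm
Not all that is in view belongs to the job. Several things look just like the mat: the one meant starts farthest from the robot's base.

How it is judged:
By the outcome, as a careful person would: the job done as asked, in the order asked, and still so for the second after the job is handed in, with the robot touching nothing.
Of basket1, basket2, basket3, basket4 only 2 to 4 are there at a start; the rules pass over those that are not, and their reading is None.
At some moment in a run one of basket1, basket2, basket3, basket4 may be knocked a few centimetres aside while the robot is not near it.
Once in a run the grip may slacken for a moment while it holds something.
It also fails if it takes over 210 s, if anything falls off the work surface, if the arm or the gripper's body presses on something with over 40 N, if the wrist force passes 120 N, or if a joint passes its speed limit or range.

## Robot

A 6-joint arm with a two-finger parallel gripper is mounted at the origin on the work surface. World frame = base frame: x ahead of the robot, y to its left, z up, the work surface at z = 0. Lengths are in m, angles in degrees, forces in N, time in s.
With the tool pointing down it reaches from about 0.25 to 0.775 m from the base axis. Payload 4 kg.
Tool frame: the origin (TCP) lies on the mounting face of the last link; the fingertips stand 199 mm ahead of it and the grasp point (between the pads) lies 180 mm ahead of it (bot.tip_reach is the distance from the TCP to the fingertips, in m); z points along the fingers, y is the direction in which the jaws open and shut (so a half turn about z gives the same grasp; the last joint's range is limited). The gripper opens to 94 mm and grips with 3 to 60 N. Pads are 16 mm wide; open, the fingers measure 119 mm over their backs; the gripper's body (75 mm by 177 mm) begins 78 mm behind the grasp point.
Start: joints at [-5.907, 4.996, 78.535, -0, 96.463, -5.907], TCP at [0.55, -0, 0.405] pointing down, gripper open.
Joint ranges: [-177.83, 177.83], [-43.37, 116.18], [15.69, 146.23], [-61.86, 241.86], [9.47, 152.12], [-147.06, 147.06]. Speed limits (degrees/s): [159.86, 159.86, 180, 180, 180, 180].

## Interface

Orientations are given as a 3x3 rotation matrix whose columns are the frame's x, y, z axes.
In Python, from station import bot gives the robot as it stands. Calls block until the motion is done:
- bot.move_pose(position, orientation): joint-space move of the TCP to a pose.
- bot.move_l(position, orientation=None, vel=0.15, until_force=None): straight line of the TCP; orientation=None keeps the orientation; vel is the mean speed in m/s. With until_force (N) it stops when the force on the tool has changed by that much, and returns True; else False.
- bot.move_j(angles): joint-space move.
- bot.move_gripper(opening, squeeze=None): opening from 0.0 (shut) to 1.0 (fully open); squeeze is the grip in N (None keeps the last); returns when the fingers have stopped.
- bot.hold(seconds).
- bot.solve_ik(position, orientation): joint angles nearest the present ones, or None.
- bot.sense(): the state.
- bot.capture(name): name is "scene" or "side" or "wrist"; returns (picture, depth): 480x640x3 uint8, red, green, blue; 480x640 float32, m along the optical axis (not along the pixel's ray), 0 where there is no reading.
- bot.camera_params(name): a dict with "fx", "fy", "cx", "cy" (pixels), "position" and "orientation" of the camera in the world. Camera axes: x right, y down, z forward; pixel columns grow to the right and rows downward; lengths in m; the calibration is good to about 2 mm. A picture is of the moment at which its call begins: read the wrist's pose just before it. camera_params takes no time and is no camera call; for the wrist camera it gives the pose at the moment of the call.
A pose or a line that the arm cannot do raises bot.MotionError and nothing moves.
- bot.sign_off(): hands the job in, once; it reports no verdict.
Trained networks look in the newest picture that a camera, given by its name, has taken for a name from the list of things; names that differ only in an ending like _2 or _b are one class to them, and where a whole thing is asked for, a point or a joint stands for the part that bears it (a point fixed in the world has none). Each returns a list of dicts, best first, with "score" (0 to 1); they miss things now and then, are a little off and sometimes report something else, mostly with a low value. They report only what shows in the picture. A call takes as long as a camera call. They do not tell look-alikes from the thing itself.
- bot.spot_in(camera, target): "xyz" ([x, y, z] in m, in the coordinates of the camera as it stood for that picture, good to about 4 mm: the middle of the surface that is visible of it).
- bot.outline_of(camera, target): "region" (480x640 bool, what is visible of it).
The state is a dict: "time_s": time; "joint_positions": joint angles; "joint_vel": joint speeds; "joint_torque": joint torques, N m; "tool_pos": TCP position; "eef_rot": TCP orientation; "wrist_force": force on the tool from outside, world axes, zero at the start; "ft_torque": the same for the moment, N m; "opening": opening from 0.0 (shut) to 1.0 (fully open).
Only numpy, scipy, OpenCV 4.12 (cv2) and the standard library are available. Lean on these libraries where they do the work, as an engineer would, in place of code of your own. Each camera call takes 0.05 s, during which the arm holds its last target. There are 200 camera calls.

## Working session

There is one attempt and no reset: what is moved stays moved. The work goes in short steps, each a Python script; the robot and the scene stay as the last script left them, time stands still between calls to the robot, and variables do not carry over. Pictures are saved under pics/ and viewed, about 12 in all and at most 16, crops included, and the job is handed in when it is done.

```bash
ls; mkdir -p pics
cat > h.py <<'E'
import numpy as np, cv2
from station import bot
def w(cam,p,P=None):
    P=P or bot.camera_params(cam); return np.array(P["orientation"])@np.array(p)+np.array(P["position"])
def cloud(cam,depth,mask=None,P=None):
    P=P or bot.camera_params(cam); m=(depth>0) if mask is None else (mask&(depth>0))
    v,u=np.nonzero(m); d=depth[v,u]
    c=np.stack([(u-P["cx"])/P["fx"]*d,(v-P["cy"])/P["fy"]*d,d],1)
    return c@np.array(P["orientation"]).T+np.array(P["position"]),u,v
def save(name,im): cv2.imwrite(f"pics/{name}.png",cv2.cvtColor(im,cv2.COLOR_RGB2BGR))
E
python3 - <<'E'
from h import *
np.set_printoptions(precision=3,suppress=True)
for c in ("scene","side"):
    im,d=bot.capture(c); save(c+"0",im); P=bot.camera_params(c); np.save(c+"0d.npy",d)
    print(c,P["position"],np.array(P["orientation"]).tolist(),P["fx"])
    for t in ("bay","tub_handle","start_top","mat","done","done_lip","basket1","basket1_lip"):
        for r in bot.spot_in(c,t):
            x=np.array(r["xyz"]); print(t,round(r["score"],2),w(c,x),(P["fx"]*x[0]/x[2]+P["cx"]).round(),(P["fy"]*x[1]/x[2]+P["cy"]).round())
E
```

```text
pics
scene [1.022 0.212 1.026] [[-0.502016972033449, 0.7237200092483986, -0.47350639700416375], [0.8648477574934375, 0.4227213004402944, -0.27082292833628074], [0.0041612677081869645, -0.5454686520484597, -0.838120894312686]] 458.7969840073781
bay 0.72 [0.577 0.33  0.184] 492.0 344.0
bay 0.66 [ 0.58  -0.353  0.048] 220.0 237.0
tub_handle 0.78 [0.548 0.204 0.108] 430.0 318.0
start_top 0.67 [0.549 0.266 0.207] 469.0 312.0
mat 0.77 [0.283 0.2   0.007] 461.0 253.0
mat 0.65 [ 0.64  -0.154  0.006] 273.0 297.0
done 0.71 [0.785 0.187 0.11 ] 374.0 411.0
done 0.27 [ 0.642 -0.156  0.008] 272.0 297.0
done_lip 0.39 [ 0.709 -0.277  0.065] 212.0 285.0
basket1 0.91 [ 0.508 -0.244  0.043] 271.0 236.0
basket1 0.86 [ 0.574 -0.352  0.05 ] 222.0 235.0
basket1 0.83 [ 0.396 -0.116  0.044] 336.0 226.0
basket1 0.75 [ 0.42  -0.25   0.074] 287.0 204.0
basket1 0.41 [ 0.673 -0.344  0.087] 197.0 257.0
basket1_lip 0.87 [ 0.511 -0.24   0.047] 272.0 237.0
side [-0.134 -0.755  0.695] [[0.7080100879954943, -0.3745757372687148, 0.5986774860859649], [-0.7059166308871039, -0.3512716121692829, 0.6150528145785475], [-0.020
[... 242 characters left out ...]
 0.201] 248.0 182.0
mat 0.88 [0.276 0.188 0.003] 189.0 289.0
mat 0.81 [ 0.655 -0.155  0.005] 383.0 280.0
mat 0.58 [0.621 0.355 0.083] 253.0 202.0
done 0.74 [0.621 0.354 0.083] 254.0 202.0
done 0.74 [ 0.498 -0.259  0.065] 377.0 306.0
done 0.62 [ 0.41  -0.26   0.042] 350.0 333.0
done 0.33 [0.535 0.267 0.071] 249.0 223.0
done_lip 0.83 [0.621 0.355 0.081] 254.0 202.0
basket1 0.97 [ 0.568 -0.373  0.047] 437.0 320.0
basket1 0.78 [ 0.494 -0.257  0.067] 375.0 305.0
basket1 0.7 [ 0.282 -0.33   0.054] 331.0 379.0
basket1 0.65 [ 0.385 -0.127  0.044] 300.0 310.0
basket1 0.61 [ 0.41  -0.262  0.043] 351.0 333.0
basket1 0.6 [0.534 0.264 0.07 ] 249.0 224.0
basket1_lip 0.72 [ 0.497 -0.259  0.068] 376.0 305.0
```

View pics/scene0.png

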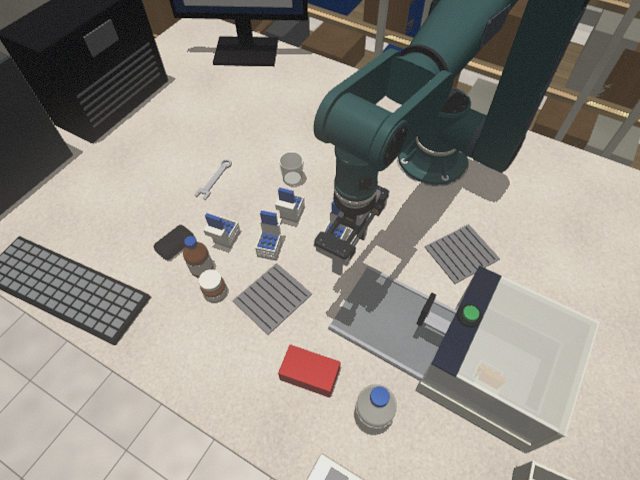

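View pics/side0.png

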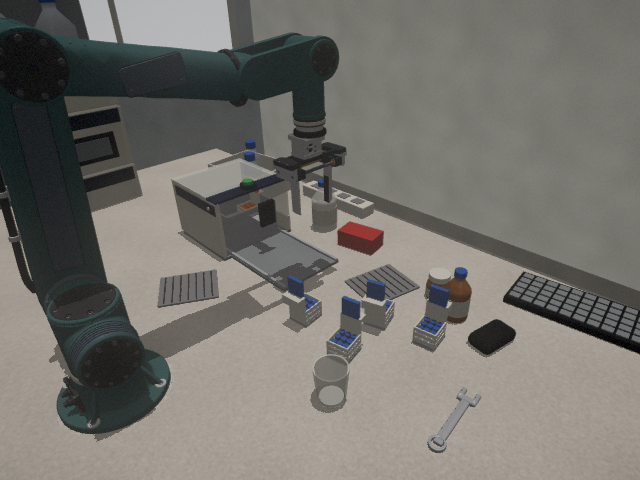

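Scene: four blue baskets at (222,232), (268,240), (290,205) and (340,232, under the gripper). Blue-capped bottles at (195,255) and (378,408) could be mistaken for them. There are look-alike mats at (272,297) and (461,253). The one at (272,297), world (0.64,-0.155), is farthest from the base, so it is the target. The washer is at (510,350), with its button at (470,314) and handle at (428,310). The next step is overhead looks.

```bash
cat > look.py <<'E'
from h import *
np.set_printoptions(precision=3,suppress=True)
def Rz(a):
    "tool pointing down, tool y (jaw) axis at world angle a (deg)"
    a=np.radians(a); y=np.array([np.cos(a),np.sin(a),0]); z=np.array([0,0,-1.]); return np.stack([np.cross(y,z),y,z],1)
E
python3 - <<'E'
from look import *
print(bot.sense()["eef_rot"])
for n,p in (("wA",[0.48,0.15,0.5]),("wB",[0.46,-0.2,0.48])):
    bot.move_pose(p,Rz(90)); P=bot.camera_params("wrist"); im,d=bot.capture("wrist")
    save(n,im); np.savez(n,d=d,im=im,**P); print(n,P["position"],np.array(P["orientation"]).tolist(),bot.sense()["time_s"])
c=[cv2.imread(f"pics/{n}.png") for n in("wA","wB")]
cv2.imwrite("pics/wAB.png",cv2.resize(np.vstack(c),(640*600//960*2//2,600)))
E
```

```text
[[-0.  1.  0.]
 [ 1.  0.  0.]
 [ 0.  0. -1.]]
wA [0.412 0.149 0.479] [[0.001938480823731749, 0.971874824899274, 0.23549005715549579], [0.9999980929798233, -0.0019398548908639895, -0.00022583116783618385], [0.00023733691242535892, 0.23549004584059394, -0.9718767318858819]] 2.1167
wB [ 0.392 -0.201  0.459] [[-0.0001398128380341901, 0.971673591142189, 0.2363269191802126], [0.9999994807228411, -0.00010270984202874199, 0.0010139056833369296], [0.0010094584769436289, 0.23632693821807274, -0.9716730722141336]] 3.4833
```

View pics/wAB.png

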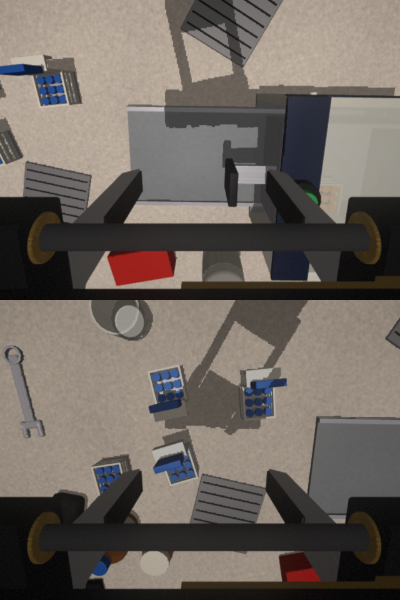

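Overhead (shown at scale 0.625): the washer mouth faces world -y, so its yaw is near 0. The handle is at (231,182) and the four blue baskets at (52,85 top), (168,390), (258,400) and (175,462), with another at (108,475) in the lower frame. Next I fit poses from the clouds.

```bash
cat >> look.py <<'E'
def blue(im):
    h=cv2.cvtColor(im,cv2.COLOR_RGB2HSV); return (h[...,0]>105)&(h[...,0]<128)&(h[...,1]>140)&(h[...,2]>40)
def baskets(pts,colmask,near=None):
    """pts Nx3 world, colmask fin-coloured: fin top -> centre; white body side -> sign"""
    out=[]
    f=pts[colmask&(pts[:,2]>.092)&(pts[:,2]<.135)]
    if len(f)<20: return out
    im=np.zeros((1000,1000),np.uint8); ij=(f[:,:2]*1000+[0,500]).round().astype(int).clip(0,999); im[ij[:,0],ij[:,1]]=1
    n,l=cv2.connectedComponents(cv2.dilate(im,np.ones((7,7))))
    lab=l[ij[:,0],ij[:,1]]
    for k in range(1,n):
        q=f[lab==k]
        if len(q)<25: continue
        (c,s,a)=cv2.minAreaRect((q[:,:2]*1000).astype(np.float32))
        if s[0]<s[1]: a+=90
        c=np.array(c)/1000; u=np.array([np.cos(np.radians(a)),np.sin(np.radians(a))]); nrm=np.array([-u[1],u[0]])
        r=(pts[:,:2]-c); m=(pts[:,2]>.02)&(pts[:,2]<.06)&(np.hypot(*r.T)<.065)
        if (r[m]@nrm).mean()<0: nrm=-nrm
        out.append(dict(fin=c,yaw=np.degrees(np.arctan2(nrm[1],nrm[0])),size=sorted(s),n=len(q),body=np.median(r[m],0)+c,ztop=np.percentile(q[:,2],97)))
    return out
E
python3 - <<'E'
from look import *
from scipy.spatial import cKDTree
A=[]
for n in("wA","wB"):
    z=np.load(n+".npz"); P={k:z[k] for k in("fx","fy","cx","cy","position","orientation")}
    p,u,v=cloud("",z["d"],None,P); col=z["im"][v,u]; b=blue(z["im"])[v,u]; A.append((p,col))
    for r in baskets(p,b): print(n,r)
for c in("scene","side"):
    d=np.load(c+"0d.npy"); im=cv2.cvtColor(cv2.imread(f"pics/{c}0.png"),cv2.COLOR_BGR2RGB)
    p,u,v=cloud(c,d); b=blue(im)[v,u]; A.append((p,im[v,u]))
    for r in baskets(p,b): print(c,r)
for (p,col),n in zip(A,("wA","wB","scene","side")):
    reg=(p[:,0]>.35)&(p[:,0]<.9)&(p[:,1]>.1)&(p[:,1]<.6)
    m=reg&(p[:,2]>.178)&(p[:,2]<.192)
    if m.sum()>100: print(n,"roof",m.sum(),cv2.minAreaRect((p[m,:2]*1000).astype(np.float32)),np.median(p[m,2]))
    m=reg&(p[:,2]>.12)&(p[:,2]<.168)&(col.max(1)<50)&(p[:,1]<.26)
    if m.sum()>20: print(n,"handle",m.sum(),np.percentile(p[m],[3,50,97],axis=0))
    g=reg&(col[:,1]>100)&(col[:,0]<60)&(p[:,2]>.17)
    if g.sum()>10: print(n,"button",np.median(p[g],0))
E
```

```text
wA {'fin': array([ 0.386, -0.11 ]), 'yaw': np.float64(5.837060451507566), 'size': [9.285902976989746, 35.72555923461914], 'n': 862, 'body': array([ 0.412, -0.108]), 'ztop': np.float64(0.1260459805013964)}
wB {'fin': array([ 0.386, -0.114]), 'yaw': np.float64(5.522788524627689), 'size': [9.063116073608398, 38.808135986328125], 'n': 319, 'body': array([ 0.416, -0.111]), 'ztop': np.float64(0.12653486961708096)}
wB {'fin': array([ 0.415, -0.253]), 'yaw': np.float64(-168.8117256164551), 'size': [8.594446182250977, 38.63832473754883], 'n': 365, 'body': array([ 0.385, -0.26 ]), 'ztop': np.float64(0.12654221386472245)}
wB {'fin': array([ 0.499, -0.251]), 'yaw': np.float64(16.457258224487305), 'size': [9.707426071166992, 38.80004119873047], 'n': 454, 'body': array([ 0.537, -0.233]), 'ztop': np.float64(0.12635238536323015)}
wB {'fin': array([ 0.662, -0.358]), 'yaw': np.float64(58.28015136718751), 'size': [16.64420509338379, 28.46701431274414], 'n': 487, 'body': array([ 0.637, -0.343]), 'ztop': np.float64(0.1302116381660412)}
side {'fin': array([ 0.386, -0.116]), 'yaw': np.float64(4.76191139221
[... 933 characters left out ...]
: np.float64(0.13228230118112527)}
wA roof 32779 ((547.650146484375, 320.3143310546875), (154.3736114501953, 251.0744171142578), 89.06861877441406) 0.18314946483922906
wA handle 1133 [[0.519 0.182 0.125]
 [0.539 0.186 0.163]
 [0.566 0.193 0.165]]
wA button [0.536 0.276 0.205]
scene roof 15877 ((546.953125, 370.4883117675781), (253.2933349609375, 253.68833923339844), 89.01895141601562) 0.18469485265664431
scene handle 30 [[0.527 0.184 0.123]
 [0.569 0.188 0.148]
 [0.571 0.193 0.167]]
side roof 2651 ((549.41748046875, 367.658935546875), (261.25250244140625, 255.17538452148438), 88.94596862792969) 0.1832566604352569
side handle 262 [[0.503 0.177 0.121]
 [0.541 0.181 0.145]
 [0.568 0.203 0.165]]
```

```bash
cat >> look.py <<'E'
GR=.180
YW=-1.0; WC=np.array([.548,.370])
def RW(a): a=np.radians(a); return np.array([[np.cos(a),-np.sin(a)],[np.sin(a),np.cos(a)]])
def wash(x,y): return WC+RW(YW)@np.array([x,y])
def gp(xy,z): return [xy[0],xy[1],z+GR]
def shot(n,view=True):
    P=bot.camera_params("wrist"); im,d=bot.capture("wrist"); save(n,im); np.savez(n,d=d,im=im,**P); 
    p,u,v=cloud("",d,None,P); return im,d,P,p,im[v,u]
E
python3 - <<'E'
from look import *
R=Rz(90+YW); h=np.array([.544,.187])
bot.move_gripper(.6)
bot.move_pose(gp(h,.25),R); bot.move_l(gp(h,.151),R,vel=.1)
bot.move_gripper(0,20); print(bot.sense()["opening"]*94)
d=RW(YW)@np.array([0,-1])
print(bot.move_l(gp(h+d*.238,.151),R,vel=.1,until_force=14)); s=bot.sense(); print(s["tool_pos"],s["wrist_force"],s["time_s"])
bot.move_gripper(.35); bot.hold(.2); s=bot.sense(); print(s["tool_pos"])
bot.move_l([s["tool_pos"][0],s["tool_pos"][1],.45],R,vel=.2)
bot.move_pose([.46,.10,.5],Rz(90))
im,d,P,p,col=shot("wC")
h=cv2.cvtColor(im,cv2.COLOR_RGB2HSV)
E
```

```text
11.885545070801191
True
[ 0.54  -0.043  0.331] [-0.18   1.801  2.386] 9.725
[ 0.54  -0.042  0.33 ]
```

View pics/wC.png

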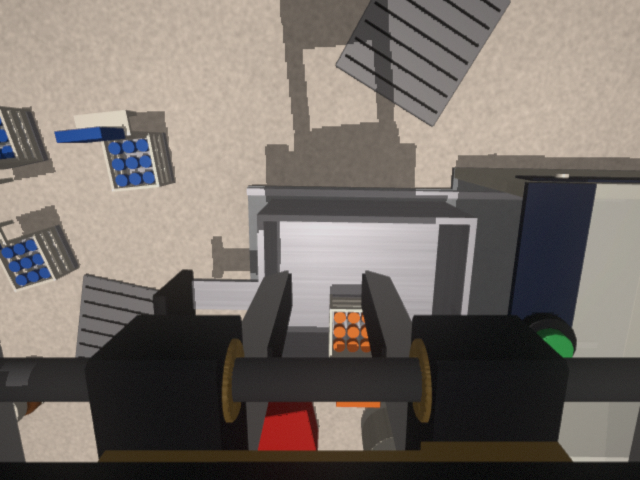

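The tub moved 0.230 m and is out. The orange basket hangs on the +x rim at (352,335), with its fin at (357,404) partly hidden. I'll take a closer look from further out and fit the rim and fin.

```bash
cat >> look.py <<'E'
def orange(im):
    h=cv2.cvtColor(im,cv2.COLOR_RGB2HSV); return (h[...,0]<16)&(h[...,1]>170)&(h[...,2]>90)
E
python3 - <<'E'
from look import *
bot.move_pose([.63,.13,.47],Rz(90)); bot.hold(.2)
im,d,P,p,col=shot("wD")
q=(p[:,:2]-WC)@RW(YW)   # washer frame
m=(p[:,2]>.111)&(p[:,2]<.122)&(abs(q[:,0])<.095)&(q[:,1]<-.11)&(q[:,1]>-.36)&(col.min(1)>60)
f=q[m]; print(len(f))
for s,ax,lo,hi in (("x",0,-.095,.095),("y",1,-.36,-.11)):
    H,e=np.histogram(f[:,ax],bins=np.arange(lo,hi,.002)); print(s,[(round(a,3),int(n)) for a,n in zip(e,H) if n>60])
o=orange(im)[tuple(np.nonzero(d>0))]
t=p[o&(p[:,2]>.12)]; print("fin",len(t),np.percentile(t,[2,50,98],axis=0))
tt=t[t[:,2]>np.percentile(t[:,2],97)-.006]; print(cv2.minAreaRect((tt[:,:2]*1000).astype(np.float32)))
g=(col[:,1]>100)&(col[:,0]<60)&(p[:,2]>.17); print("button",np.median(p[g],0),g.sum(), np.percentile(p[g],[3,97],axis=0))
E
```

```text
8376
x [(np.float64(-0.087), 178), (np.float64(-0.085), 708), (np.float64(-0.083), 781), (np.float64(-0.081), 975), (np.float64(0.075), 65), (np.float64(0.079), 413), (np.float64(0.081), 417), (np.float64(0.083), 413), (np.float64(0.085), 237), (np.float64(0.089), 95), (np.float64(0.091), 134)]
y [(np.float64(-0.338), 324), (np.float64(-0.336), 546), (np.float64(-0.334), 567), (np.float64(-0.332), 609), (np.float64(-0.266), 62), (np.float64(-0.22), 84), (np.float64(-0.142), 728), (np.float64(-0.14), 571), (np.float64(-0.138), 548), (np.float64(-0.136), 244)]
fin 681 [[0.615 0.109 0.144]
 [0.619 0.127 0.162]
 [0.624 0.145 0.164]]
((611.2509765625, 123.88944244384766), (41.78567123413086, 38.06455993652344), 17.828306198120117)
button [0.545 0.271 0.205] 1576 [[0.533 0.258 0.204]
 [0.56  0.282 0.206]]
```

View pics/wD.png

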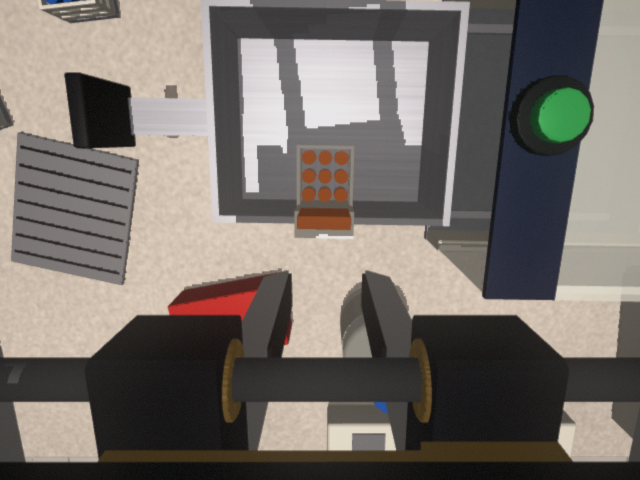

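The +x wall, fin (325,220) and button (565,115) are clear. Tub centre in the washer frame is (0,-0.237). Next I take the orange basket to the mat at (75,208), which is the far one.

Run:
```python
from look import *
z=np.load("wD.npz"); P={k:z[k] for k in("fx","fy","cx","cy","position","orientation")}
p,u,v=cloud("",z["d"],None,P); m=(u<150)&(v>125)&(v<290)&(p[:,2]>.003)&(p[:,2]<.012); r=cv2.minAreaRect((p[m,:2]*1000).astype(np.float32)); print("mat",r)
mat=np.array(r[0])/1000
d=np.load("scene0d.npy"); q,_,_=cloud("scene",d); b=(q[:,2]>.1)&(q[:,2]<.17)&(q[:,0]>.66)&(q[:,0]<.9)&(q[:,1]>.05)&(q[:,1]<.3); print("bottle",np.percentile(q[b],[2,98],axis=0))
R=Rz(YW); f=np.array([.620,.127])
for pos in (gp(f,.28),gp(f,.146),gp(mat+[.027,0],.28),gp(mat+[.027,0],.115)): print(bot.solve_ik(pos,R),bot.solve_ik(pos,Rz(180+YW)))
```

```text
mat ((635.8299560546875, -166.05206298828125), (148.2559051513672, 152.38204956054688), 76.57897186279297)
bottle [[0.667 0.151 0.101]
 [0.801 0.295 0.165]]
[  6.445  15.658  59.971  -0.    104.371   7.445] None
[ 6.445 17.007 73.433 -0.    89.561  7.445] None
[-18.816  22.672  50.926  -0.    106.402 -17.816] None
[-18.816  24.247  67.462  -0.     88.291 -17.816] None
```

Run:
```python
from look import *
mat=np.array([.642,-.160]); R=Rz(YW); f=np.array([.6195,.127])
bot.move_gripper(.36)
bot.move_pose(gp(f,.28),R); print(bot.move_l(gp(f,.147),R,vel=.12,until_force=8))
bot.move_gripper(0,45); print(bot.sense()["opening"]*94)
bot.move_l(gp(f,.275),R,vel=.12); s=bot.sense(); print(s["wrist_force"],s["opening"]*94)
t=mat+[.027,0]
bot.move_l(gp(t,.275),R,vel=.2); print(bot.sense()["opening"]*94,bot.sense()["wrist_force"])
bot.move_l(gp(t,.135),R,vel=.12)
print(bot.move_l(gp(t,.108),R,vel=.03,until_force=4)); s=bot.sense(); print(s["tool_pos"]-np.array([0,0,.18]),s["wrist_force"],s["time_s"])
bot.move_gripper(.3); bot.move_l(gp(t,.30),R,vel=.2)
bot.move_pose([.44,-.16,.46],Rz(90)); bot.hold(.2)
im,d,P,p,col=shot("wE"); s=bot.capture("side"); save("sE",s[0])
for r in baskets(p,blue(im)[np.nonzero(d>0)]): print(r)
print(bot.sense()["time_s"])
cv2.imwrite("pics/E.png",cv2.resize(cv2.vconcat([cv2.imread("pics/wE.png"),cv2.imread("pics/sE.png")]),(400,600)))
```

```text
False
9.82555096986624
[-0.749  0.393 -1.797] 9.460028146306014
9.747975048018963 [-0.125  0.879 -2.567]
True
[ 0.669 -0.16   0.116] [-0.511 -0.301  3.746] 21.125
{'fin': array([ 0.386, -0.114]), 'yaw': np.float64(5.499010086059564), 'size': [9.334113121032715, 38.22442626953125], 'n': 241, 'body': array([ 0.419, -0.11 ]), 'ztop': np.float64(0.12643192166985695)}
{'fin': array([ 0.415, -0.254]), 'yaw': np.float64(-167.84456825256348), 'size': [9.091541290283203, 38.59092330932617], 'n': 515, 'body': array([ 0.386, -0.259]), 'ztop': np.float64(0.12635443511280225)}
{'fin': array([ 0.498, -0.251]), 'yaw': np.float64(16.363090515136722), 'size': [9.821210861206055, 39.11408996582031], 'n': 494, 'body': array([ 0.526, -0.239]), 'ztop': np.float64(0.1261051191915367)}
{'fin': array([ 0.647, -0.365]), 'yaw': np.float64(-176.70418334007263), 'size': [2.3501555919647217, 6.582144737243652], 'n': 27, 'body': array([nan, nan]), 'ztop': np.float64(0.12673764497065448)}
24.5417look.py:23: RuntimeWarning: Mean of empty slice.
  if (r[m]@nrm).mean()<0: nrm=-nrm
  ret = ret.dtype.type(ret / rcount)
  return _methods._mean(a, axis=axis, dtype=dtype,
  ret = um.true_divide(
```

View pics/E.png

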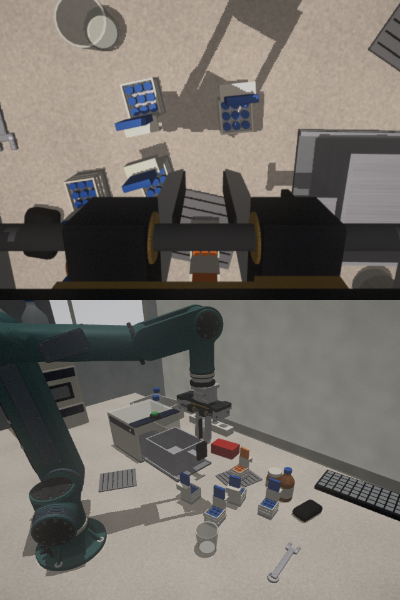

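The orange basket is upright on the far mat (crop 205,262; 240,462). Now the blue ones: B1 and B3 go on the -x wall, B2 and B4 on the +x wall, each re-detected before its pick.

```bash
cat > pp.py <<'E'
from look import *
def find(view,exp,name,a=90):
    bot.move_pose(view,Rz(a)); bot.hold(.15); im,d,P,p,col=shot(name)
    L=[r for r in baskets(p,blue(im)[np.nonzero(d>0)]) if r["n"]>100 and r["size"][1]>30 and r["size"][1]<45]
    for r in L: print("  see",r["fin"],round(r["yaw"],1),np.round(r["size"],1),r["n"])
    L.sort(key=lambda r:np.hypot(*(r["fin"]-exp)))
    return L[0] if L and np.hypot(*(L[0]["fin"]-exp))<.08 else None
def pick(fin,yaw):
    a=(yaw+90)%180-90; R=Rz(a); bot.move_gripper(.36)
    bot.move_pose(gp(fin,.20),R)
    if bot.move_l(gp(fin,.110),R,vel=.12,until_force=8): print("contact early",bot.sense()["tool_pos"])
    bot.move_gripper(0,50); o=bot.sense()["opening"]*94
    bot.move_l(gp(fin,.30),R,vel=.2); s=bot.sense(); print("picked",o,s["opening"]*94,s["wrist_force"][2]); return s["opening"]*94>6
def hang(side,y,z0=.300):
    "side=+1/-1 wall, y washer"
    t=wash(side*.0735-.0003,y); R=Rz(YW)
    bot.move_l(gp(t,z0),R,vel=.22); print("at",bot.sense()["opening"]*94)
    bot.move_l(gp(t,.185),R,vel=.12)
    c=bot.move_l(gp(t,.144),R,vel=.04,until_force=4); s=bot.sense(); z=s["tool_pos"][2]-.18
    print("hang contact",c,"z",z,s["wrist_force"],s["opening"]*94)
    if z>.152: return False
    bot.move_gripper(.3); bot.move_l(gp(t,.26),R,vel=.15); print("t",s["time_s"]); return True
E
python3 - <<'E'
from pp import *
r=find([.44,-.16,.46],np.array([.386,-.113]),"f1"); print(r)
if pick(r["fin"],r["yaw"]): print(hang(-1,-.282))
bot.move_pose([.63,.13,.47],Rz(90)); im,*_=shot("g1")
cv2.imwrite("pics/g1.png",cv2.resize(cv2.imread("pics/g1.png")[:330],(480,248)))
E
```

```text
see [ 0.386 -0.114] 6.4 [ 9.5 38.2] 275
  see [ 0.415 -0.254] -168.3 [ 9.1 38.4] 513
  see [ 0.498 -0.251] 15.8 [ 9.9 39.4] 491
{'fin': array([ 0.386, -0.114]), 'yaw': np.float64(6.394540309906002), 'size': [9.502811431884766, 38.216407775878906], 'n': 275, 'body': array([ 0.419, -0.11 ]), 'ztop': np.float64(0.1263140830730608)}
picked 9.864395596873251 9.85869356696968 -3.3995215682820037
at 10.037934629884395
hang contact True z 0.14732979769022997 [ 0.022 -0.36   5.499] 9.713361295858226
t 32.2917
Truelook.py:23: RuntimeWarning: Mean of empty slice.
  if (r[m]@nrm).mean()<0: nrm=-nrm
  ret = ret.dtype.type(ret / rcount)
  return _methods._mean(a, axis=axis, dtype=dtype,
  ret = um.true_divide(
```

View pics/g1.png

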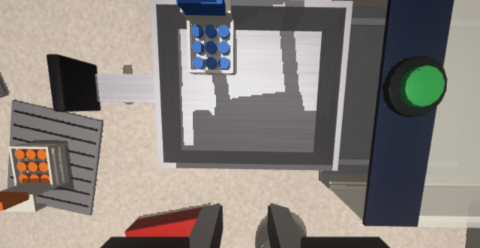

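B1 hangs on the -x wall (fin 203,5; body 212,48), and the contact height matched 37+110 mm. Next are B3 and B2.

```bash
python3 -W ignore - <<'E'
from pp import *
ok=True
for exp,side,y,n in (([.498,-.252],-1,-.192,"f3"),([.415,-.254],1,-.282,"f2")):
    r=find([.44,-.16,.46],np.array(exp),n)
    if r is None or not pick(r["fin"],r["yaw"]): print("miss",n); ok=False; break
    ok=hang(side,y); print(ok)
    if not ok: break
if ok:
    r=find([.48,-.36,.45],np.array([.575,-.363]),"f4")
im=bot.capture("side")[0]; save("s4",im); im2=cv2.imread("pics/f4.png")
cv2.imwrite("pics/v4.png",cv2.resize(cv2.vconcat([im2,cv2.imread("pics/s4.png")]),(400,600)))
E
```

```text
see [ 0.415 -0.254] -168.3 [ 9.2 38.4] 531
  see [ 0.498 -0.251] 16.8 [10.1 38.9] 497
picked 9.679972655851934 9.95953984998143 -2.6607833328334296
at 9.766346885576501
hang contact True z 0.1474955186051512 [-0.002 -0.46   4.264] 9.848851614635041
t 44.65
True
  see [ 0.415 -0.254] -168.1 [ 9.3 38. ] 498
picked 9.522347418223504 9.531989397187017 -2.9408062899131853
at 10.145469753311865
hang contact True z 0.14733664805106178 [ 0.466 -0.645  4.415] 9.503046300781312
t 56.0917
True
  see [ 0.575 -0.363] -170.9 [11.2 38.5] 1071
```

View pics/v4.png

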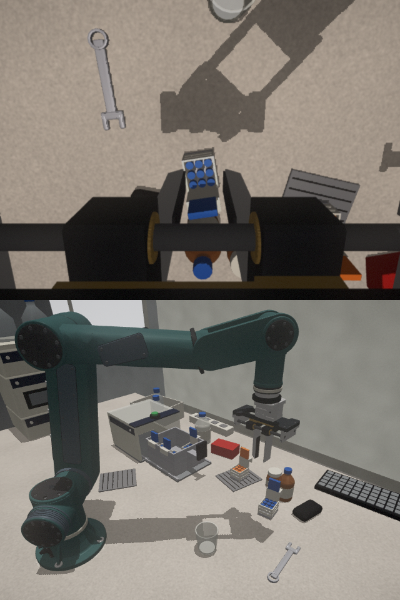

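Three blue baskets hang in the tub (side crop 155–190,438). B4 stands clear in front of the amber bottle (200,175).

```bash
python3 -W ignore - <<'E'
from pp import *
ok=pick(np.array([.575,-.363]),-170.9) and hang(1,-.192)
print(ok)
bot.move_pose([.60,.13,.50],Rz(90)); bot.hold(.3); im,d,P,p,col=shot("g4"); im=bot.capture("side")[0]; save("s5",im)
im,dd=bot.capture("scene"); save("c5",im)
b=blue(cv2.cvtColor(cv2.imread("pics/g4.png"),cv2.COLOR_BGR2RGB))[np.nonzero(d>0)]
q=(p[:,:2]-WC)@RW(YW)
for sx in(-1,1):
  for y in(-.282,-.192):
    m=b&(p[:,2]>.125)&(abs(q[:,1]-y)<.03)&(abs(q[:,0]-sx*.0735)<.025); print(sx,y,m.sum(),np.percentile(p[m,2],98) if m.any() else None,np.median(q[m],0))
print(bot.sense()["time_s"])
cv2.imwrite("pics/v5.png",cv2.resize(cv2.vconcat([cv2.imread("pics/g4.png"),cv2.imread("pics/s5.png")]),(400,600)))
E
```

```text
picked 9.635127760571475 9.623789958056026 -2.0413348200457686
at 9.58883573303411
hang contact True z 0.14728385513239178 [0.396 0.368 3.583] 9.577770960063157
t 68.5667
True
-1 -0.282 1004 0.16318756930033718 [-0.07  -0.281]
-1 -0.192 763 0.1633385580054406 [-0.071 -0.194]
1 -0.282 278 0.16285252558975585 [ 0.071 -0.282]
1 -0.192 370 0.16264651825856002 [ 0.071 -0.186]
71.9083
```

View pics/v5.png

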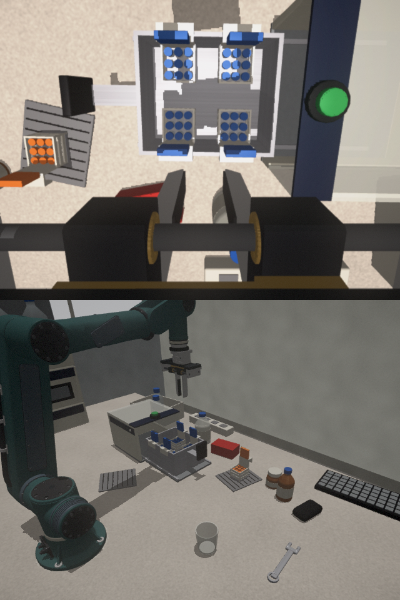

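All four hang upright: fin tops are at 163 mm, below the 178 mm roof, and in the picture the fins are at (180,37), (237,37), (175,153) and (240,153). Now I push the tub home and press start.

```bash
python3 -W ignore - <<'E'
from pp import *
R=Rz(90+YW); d=RW(YW)@np.array([0,1]); h=np.array([.540,-.0425])
bot.move_gripper(.5)
bot.move_pose(gp(h,.30),R); print(bot.move_l(gp(h,.151),R,vel=.12,until_force=8)); bot.move_gripper(0,20); print(bot.sense()["opening"]*94)
p0=np.array(bot.sense()["tool_pos"])
print(bot.move_l(gp(h+d*.236,.151),R,vel=.07,until_force=16)); s=bot.sense(); print(s["tool_pos"]-p0,s["wrist_force"],s["opening"]*94)
bot.move_gripper(.35); bot.hold(.2); q=bot.sense()["tool_pos"]
bot.move_l([q[0],q[1],.45],R,vel=.15)
bot.move_pose([.52,.17,.47],Rz(90)); bot.hold(.2); im,dd,P,p,col=shot("g6")
m=(p[:,2]>.14)&(p[:,2]<.168)&(col.max(1)<50)&(abs(p[:,0]-.54)<.04)&(p[:,1]<.26)&(p[:,1]>.1); print("handle",np.percentile(p[m],[3,50,97],axis=0) if m.any() else 0)
g=(col[:,1]>100)&(col[:,0]<60)&(p[:,2]>.17); print("button",np.percentile(p[g],[1,50,99],axis=0),g.sum())
im,_=bot.capture("scene"); save("c6",im)
cv2.imwrite("pics/v6.png",cv2.resize(cv2.vconcat([cv2.imread("pics/g6.png"),cv2.imread("pics/c6.png")]),(400,600)))
print(bot.sense()["time_s"])
E
```

```text
False
11.689960366748949
True
[ 0.004  0.231 -0.   ] [-0.17  -0.796  3.354] 11.757570420507864
handle [[0.52  0.182 0.142]
 [0.529 0.186 0.163]
 [0.564 0.192 0.165]]
button [[0.532 0.254 0.195]
 [0.555 0.27  0.205]
 [0.565 0.284 0.206]] 364
80.575
```

View pics/v6.png

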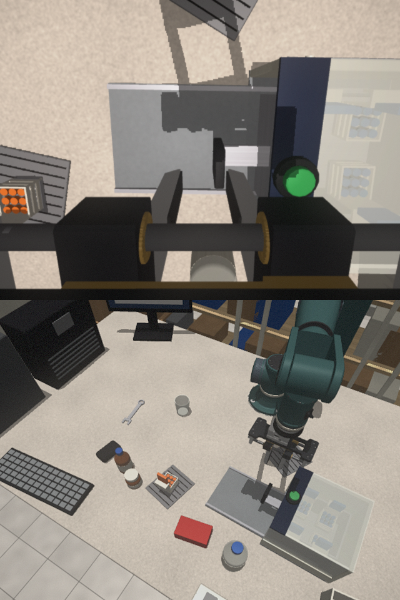

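The tub is home: it moved 0.231 m to the stop, and the handle is back at y=0.187. The baskets show through the roof at (357,120) and (357,180). Now I press the button.

```bash
python3 -W ignore - <<'E'
from pp import *
R=Rz(90+YW); b=[.5475,.270]; T=bot.tip_reach
bot.move_gripper(0,20)
bot.move_pose([*b,.25+T],R); bot.move_l([*b,.212+T],R,vel=.08)
print(bot.move_l([*b,.203+T],R,vel=.02,until_force=2)); print(bot.sense()["tool_pos"][2]-T, bot.sense()["wrist_force"])
print(bot.move_l([*b,.192+T],R,vel=.015,until_force=16)); s=bot.sense(); print(s["tool_pos"][2]-T,s["wrist_force"])
bot.hold(.5); s=bot.sense(); print(s["tool_pos"][2]-T,s["wrist_force"])
bot.move_l([*b,.27+T],R,vel=.1)
bot.move_pose([.46,.1,.5],R); bot.hold(.3)
im,dd,P,p,col=shot("g7")
m=(p[:,2]>.14)&(p[:,2]<.168)&(col.max(1)<50)&(abs(p[:,0]-.54)<.04)&(p[:,1]<.26)&(p[:,1]>.1); print("handle",np.percentile(p[m],[3,50,97],axis=0) if m.any() else 0)
for c in("side","scene"): im,_=bot.capture(c); save("h"+c,im)
a,b=cv2.imread("pics/hside.png")[120:420,130:530],cv2.imread("pics/hscene.png")[180:480,150:620]
cv2.imwrite("pics/v7.png",cv2.vconcat([cv2.resize(a,(400,300)),cv2.resize(b,(400,300))]))
print(bot.sense()["time_s"])
E
```

```text
True
0.20333128853114685 [1.003 0.133 3.002]
True
0.20074445750002984 [-1.041 -0.734  4.702]
0.20028207187063507 [-1.652 -1.484  4.359]
handle [[0.52  0.182 0.141]
 [0.526 0.185 0.161]
 [0.54  0.192 0.165]]
85.9167
```

View pics/v7.png

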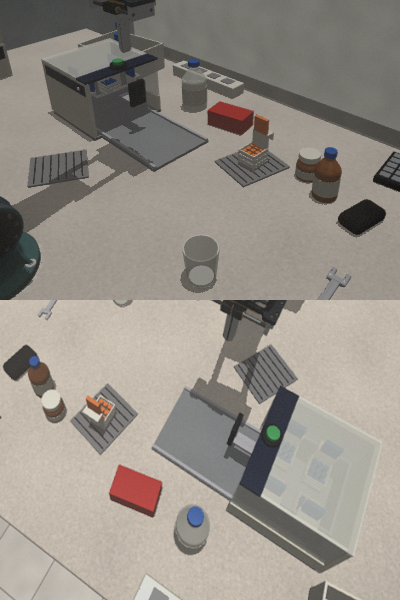

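The settled force was only about 4.5 N at roughly 5 mm of travel, so I can't be sure the button bottomed. I'll press again stepwise until the force clearly rises.

```bash
python3 -W ignore - <<'E'
from pp import *
R=Rz(90+YW); b=[.5475,.270]; T=bot.tip_reach
bot.move_pose([*b,.25+T],R); bot.move_l([*b,.209+T],R,vel=.05); bot.hold(.3); f0=bot.sense()["wrist_force"][2]; print("f0",f0)
z=.207
while z>.192:
    bot.move_l([*b,z+T],R,vel=.01); bot.hold(.25); s=bot.sense(); f=s["wrist_force"][2]-f0
    print(round(z,4),round(s["tool_pos"][2]-T,4),round(f,2))
    if f>18: break
    z-=.001
bot.hold(.5)
bot.move_l([*b,.27+T],R,vel=.1)
bot.move_pose([.46,.1,.5],R); bot.hold(.5); print(bot.sense()["time_s"])
E
```

```text
f0 -0.5413339848833346
0.207 0.2071 0.94
0.206 0.2063 1.66
0.205 0.2052 1.37
0.204 0.2041 2.79
0.203 0.2031 4.09
0.202 0.2021 4.37
0.201 0.2011 5.09
0.2 0.2003 5.47
0.199 0.2002 8.06
0.198 0.2002 9.89
0.197 0.2001 12.19
0.196 0.2001 15.59
0.195 0.2 17.54
0.194 0.2 21.32
97.7917
```

It hit a hard stop at 0.2002 m, about 6 mm of travel, while the force climbed to 21 N. The button is fully down. One last check, then I hand in.

```bash
python3 -W ignore - <<'E'
from pp import *
im,dd,P,p,col=shot("g8")
m=(p[:,2]>.14)&(p[:,2]<.168)&(col.max(1)<50)&(abs(p[:,0]-.54)<.04)&(p[:,1]<.26)&(p[:,1]>.1); print("handle y",np.median(p[m],0))
im,_=bot.capture("side"); old=cv2.cvtColor(cv2.imread("pics/hside.png"),cv2.COLOR_BGR2RGB)
df=np.abs(im.astype(int)-old).max(2)>60; print("changed px outside arm",df[200:].sum())
bot.sign_off()
E
```

```text
handle y [0.526 0.185 0.161]
changed px outside arm 1
the job is handed in; nothing more can be done
```

The job is done and handed in, at about 98 s on the robot's clock.

- **Tub out and orange basket:** I pulled the tub to its stop, a travel of 0.230 m. The orange basket stands upright on the far mat, at about (0.64, -0.16). The side and scene pictures confirm it.
- **Blue baskets:** All four blue baskets on the bench hang in the tub, two on each long wall. Every one touched the rim at the expected height, and the fin tops measured 163 mm, under the 178 mm roof. No grip slipped and nothing had been knocked aside.
- **Tub home:** I pushed the tub 0.231 m to its stop. The handle is back where it started, y about 0.186.
- **Start button:** The first press stopped at only about 4.5 N, so I could not tell whether it had bottomed. I pressed again in small steps. The second press hit a hard stop after about 6 mm, at 21 N.

The last side picture matched the one taken before the second press. None of the checks showed anything else on the bench disturbed, and the arm was clear of everything at hand-in.

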